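# Open the carving-tool chest and slide its till aside

### The arm

A 6-joint arm with a two-finger parallel gripper is mounted at the origin on the work surface. World frame = base frame: x ahead of the robot, y to its left, z up, the work surface at z = 0. Lengths are in m, angles in degrees, forces in N, time in s.
With the tool pointing down it reaches from about 0.35 to 0.875 m from the base axis. Payload 4.2 kg.
Tool frame: the origin (TCP) lies midway between the tips of the shut fingers; the grasp point (between the pads) lies 19 mm behind it; z points along the fingers, y is the line along which they close (so a half turn about z gives the same grasp; the last joint's range is limited). The gripper opens to 87 mm and grips with 3 to 60 N. Pads are 19 mm wide; open, the fingers measure 117 mm over their backs; the gripper's body (75 mm by 190 mm) begins 51 mm behind the grasp point.
Start: joints at [89.989, 22.042, 0.453, 0, -68.411, -14.817], TCP at [0.16, 0.604, 0.223] pointing down, gripper open.
Joint ranges: [-179.83, 179.83], [-69.29, 118.12], [-61.27, 80.66], [-181.25, 117.63], [-171.15, -9.14], [-177.46, 177.46]. Speed limits (degrees/s): [159.86, 159.86, 180, 180, 180, 180].

### API

Orientations are given as a 3x3 rotation matrix whose columns are the frame's x, y, z axes.
In Python, from station import * gives the robot as it stands.
- The arm moves only by the tool move_arm, never from a script. Its argument "targets" is text: rows parted by semicolons, each of 4 numbers parted by spaces: the shift along the world's x, y, z in units of 25 mm (1.0 is 25 mm), then the turn about the world's z in units of 5 degrees (1.0 is 5 degrees). In form: tx ty tz spin; .... A call has 1 to 10 rows; each row shifts and turns the commanded pose from where the row before left it; what a row does not reach is not made up. A row lasts 1/12 s, in which the tool goes at most 41.7 mm and 7.16 degrees, less where a joint would pass 70% of its speed; a pose out of reach is approached as far as the arm can. A call is refused whole if a number of a shift passes 1 or a number of a turn 1, either way. A call with a gripper value outside its range is refused whole. "gripper" is the finger opening in mm, from 0 to 87, set as the call begins (left out, the last holds). The fingers move at their own pace and stop on an object; the grip force is fixed at half the most. Time passes only in rows, so rows that do not move let the fingers close. It gives the time, the measured TCP pose, the force, the opening and the grip force at its end, in the units of the state.
- sense(): the state, without advancing time (a new reading comes with each control period).
- capture(name): name is "scene" or "top" or "wrist"; returns a dict with "image" (400x640x3 uint8, blue, green, red), "fx", "fy", "cx", "cy" (pixels), "world_from_camera" (4x4, takes a point from camera to world coordinates); the wrist camera has in their place "hand_eye" (4x4, takes a point from camera to tool coordinates, whose origin is the TCP and whose axes are the flange's). Camera axes: x right, y up, looking along -z (the intrinsics and any distortion apply to the point x, -y, -z); pixel columns grow to the right and rows downward; lengths in m; the calibration is good to about 2 mm. A picture is of the moment at which its call begins: read the wrist's pose just before it. There is no depth.
- finish_job(): hands the job in; it is judged then, once.
The state is a dict: "time_s": time; "joints": joint angles; "joint_velocities": joint speeds; "effort": joint torques, N m; "tcp_pos": TCP position; "ee_rot": TCP orientation; "wrist_force": force on the tool from outside, world axes, zero at the start; "moment": the same for the moment, N m; "gripper_width": opening from 0.0 (shut) to 1.0 (fully open); "gripper_force": force on a finger pad.
Only numpy, scipy, OpenCV 4.12 (cv2) and the standard library are available. Lean on these libraries where they do the work, as an engineer would, in place of code of your own. Each camera call takes 0.05 s, during which the arm holds its last target. There are 200 camera calls.

### The job

Lift the lid of the green carving-tool chest all the way back until it rests open on its stop, without slamming it back. Then slide the wooden till inside the chest fully to its left end (left as seen from the robot), so that the marble samples under its right side lie open. Leave the carving, the bottle and the brush tin beside the chest where they stand.

Things in the scene. Friction and masses are not known exactly. Their poses are not given: they have to be found in the camera images.
- chest: Green wooden chest fixed to the bench, 160 (x) x 360 (y) x 110 mm high, walls 12 mm, open top under the lid. Origin: centre of its underside on the bench. x points from the front wall (robot side) to the hinged back wall, y to the chest's left along its length, z up. Its yaw varies by up to about 20 degrees.
- lid (a joint): Lid hinge angle in rad: 0 shut, 1.75 fully back on its stop (10 degrees past upright). The lid falls shut if let go before upright, and rests on the stop by its own weight once past upright.
- lid_hinge (a point): Point on the hinge axis, at the middle of the chest's top back edge, 110 mm above the bench; the axis runs along the chest's y. Turns with the lid: with the lid shut its axes are those of the chest. The lid is a green panel 160 x 360 x 12 mm, about 0.5 kg, reaching from here to the front edge (-x of this frame).
- lid_handle (a point): Centre of the lid's steel bar handle: a round bar 12 mm in diameter and 132 mm long along the chest's y, on two 12 mm arms 120 mm apart. It lies level with the lid panel, its centre 42 mm out in front of the lid's front edge; in the lid_hinge frame at (-202, 0, 6) mm, 117 mm above the bench when shut, at the very top when open. Axes as lid_hinge, turning with the lid.
- till (a joint): Position of the till along its slide in m: 0 at the right end of the chest, grows towards the chest's left (+y), 0.166 against the left end. Starts between 0 and 0.06.
- till_grip (a point): Centre of the till's red grip strip, 100 mm above the bench, 5 mm below its top; under the lid until that opens. Strip 100 (x) x 14 (y) mm, atop a partition across the middle of the till: a light-wood tray 130 (x) x 166 (y) x 38 mm, underside 50 mm and floor 56 mm above the bench, tools lying up to 20 mm above the underside. 70 mm free on either side of the strip. Axes as the chest.
- carving: Bystander: white marble bud on a dark 70 mm wooden base, 142 mm high. Origin under its centre.
- amber: Bystander: amber glass bottle, 68 mm across, 140 mm high. Origin under its centre.
- tin: Bystander: red tin of brushes and pencils, 70 mm across, 136 mm high. Origin under its centre.

How it is judged (in metres and radians):
On the way, in this order (a step that is already met when the one before it is completed fails the run):
1. the lid rests open on its stop (value of joint lid above 1.67 rad and velocity of joint lid between -0.1 and 0.1 rad/s), for 0.2 s.
2. the till is slid fully to the left end (value of joint till above 0.158 m and velocity of joint till between -0.01 and 0.01 m/s), for 0.2 s.
At the end, for the whole second after the job is handed in: The lid rests still on its stop (hinge above 1.67 of 1.75 rad), the till stands still at its left end (above 158 of 166 mm), and the carving, bottle and tin are within 30 mm of where they began (all of step 1 and all of step 2 and distance of each of carving, amber, tin from where it was at the start of the episode below 0.03 m); the robot touches nothing.
It fails at once if the lid is slammed back (nearing its stop at more than 3 rad/s) (value of joint lid above 1.4 rad and velocity of joint lid above 3 rad/s).
It fails at once if the carving, bottle or tin is shifted by over 30 mm or tipped over (distance of any of carving, amber, tin from where it was at the start of the episode above 0.03 m or angle between any of carving, amber, tin's own z axis and vertical above 0.5 rad).
It also fails if it takes over 56 s, if anything falls off the work surface, if the arm or the gripper's body presses on something with over 40 N, if the wrist force passes 120 N, or if a joint passes its speed limit or range.

## Working session

There is one attempt and no reset: what is moved stays moved. The work goes in short steps, Python scripts to look and compute and a tool call to move; the robot and the scene stay as the last step left them, time stands still between calls to the robot, and variables do not carry over. Pictures are saved under pics/ and viewed, at most 10 in all, crops included, and the job is handed in when it is done.

Besides the shell and the picture viewer there is one more tool, called in YAML: its name, and indented under it one key for each argument. move_arm: Moves the arm, as the interface text tells. Its arguments: {"type":"object","properties":{"targets":{"type":"string"},"gripper":{"type":"number"}},"required":["targets"]}

```bash
mkdir -p pics
python3 - <<'E'
from station import *
import cv2,numpy as np
s=sense();print(s['time_s'],s['tcp_pos'],s['ee_rot'])
np.set_printoptions(precision=4,suppress=True)
for n in("scene","top"):
    c=capture(n);cv2.imwrite(f'pics/{n}0.png',c['image']);print(n,c['fx'],c['fy'],c['cx'],c['cy'],c.keys());print(np.array(c['world_from_camera']))
E
```

```text
0.0 [0.15976674 0.603589   0.2214473 ] [[ 9.66644682e-01 -2.56120695e-01 -4.98943810e-04]
 [-2.56121171e-01 -9.66642247e-01 -2.17065910e-03]
 [ 7.36505515e-05  2.22604614e-03 -9.99997520e-01]]
scene 425.1355592900338 425.1355592900338 318.1910260118072 200.33996059730674 dict_keys(['image', 'fx', 'fy', 'cx', 'cy', 'world_from_camera'])
[[ 0.7191 -0.5449  0.4312  1.0611]
 [ 0.6948  0.5734 -0.4341 -0.4586]
 [-0.0107  0.6118  0.7909  0.993 ]
 [ 0.      0.      0.      1.    ]]
top 464.8518274178197 464.8518274178197 322.1004557170502 202.94291667299703 dict_keys(['image', 'fx', 'fy', 'cx', 'cy', 'world_from_camera'])
[[ 0.0182  0.9988 -0.0451  0.5048]
 [-0.9998  0.0178 -0.0106  0.0183]
 [-0.0098  0.0453  0.9989  1.3854]
 [ 0.      0.      0.      1.    ]]
```

View pics/scene0.png

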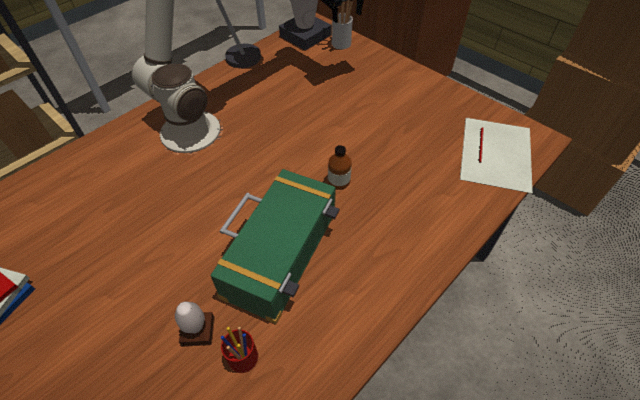

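View pics/top0.png

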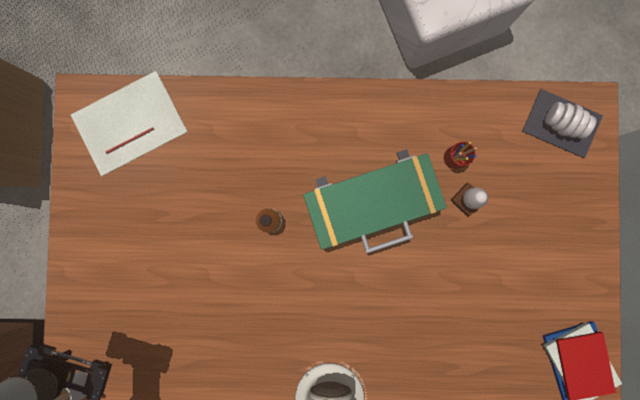

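The scene view shows the shut chest, with its handle bar from about (222,231) to (250,196). In the top view the bar runs from (366,251) to (411,237), the lid corners are near (305,197), (431,155), (445,207) and (327,249), and the bottle is on the chest's left with the carving and tin on its right.

```bash
cat > h.py <<'E'
import numpy as np,cv2
from station import *
np.set_printoptions(precision=4,suppress=True)
def ray(c,p):
    M=np.array(c['world_from_camera']);d=np.array([(p[0]-c['cx'])/c['fx'],-(p[1]-c['cy'])/c['fy'],-1])
    return M[:3,3],M[:3,:3]@d
def plane(c,p,z):
    o,d=ray(c,p);return o+d*(z-o[2])/d[2]
def tri(a,p,b,q):
    o1,d1=ray(a,p);o2,d2=ray(b,q)
    t=np.linalg.lstsq(np.c_[d1,-d2],o2-o1,rcond=None)[0]
    x,y=o1+d1*t[0],o2+d2*t[1];return (x+y)/2,np.linalg.norm(x-y)
E
python3 - <<'E'
from h import *
T=capture('top');S=capture('scene')
def mask(c,lo,hi,box):
    m=cv2.inRange(cv2.cvtColor(c['image'],cv2.COLOR_BGR2HSV),lo,hi);k=np.zeros_like(m);x0,y0,x1,y1=box;k[y0:y1,x0:x1]=m[y0:y1,x0:x1];return k
def big(m):return max(cv2.findContours(m,0,1)[0],key=cv2.contourArea)
g=mask(T,(65,60,30),(95,255,255),(280,130,460,270))|mask(T,(18,120,120),(30,255,255),(280,130,460,270))
g=cv2.morphologyEx(g,cv2.MORPH_CLOSE,np.ones((5,5)))
q=cv2.boxPoints(cv2.minAreaRect(big(g)));print('top rect px',q)
P=np.array([plane(T,p,.122) for p in q]);print(P,[np.linalg.norm(P[i]-P[i-1]) for i in range(4)],'ctr',P.mean(0))
for c,b,n in((T,(355,222,418,258),'top'),(S,(214,188,265,240),'scene')):
    m=mask(c,(0,0,100),(180,60,255),b)
    r=cv2.minAreaRect(big(m));print(n,r,cv2.boxPoints(r).tolist())
    x0,y0,x1,y1=b;cv2.imwrite(f'pics/h_{n}.png',cv2.resize(np.hstack([c['image'][y0:y1,x0:x1],cv2.cvtColor(m,8)[y0:y1,x0:x1]]),None,fx=6,fy=6,interpolation=0))
a=cv2.imread('pics/h_top.png');b=cv2.imread('pics/h_scene.png');w=max(a.shape[1],b.shape[1])
o=np.vstack([cv2.copyMakeBorder(i,0,0,0,w-i.shape[1],0) for i in(a,b)]);print(o.shape);cv2.imwrite('pics/handle.png',o)
E
```

```text
top rect px [[303.2935 193.8546]
 [427.5313 152.947 ]
 [445.8042 208.4425]
 [321.5664 249.3501]]
[[ 0.5857  0.0834  0.122 ]
 [ 0.7035 -0.2534  0.122 ]
 [ 0.5529 -0.304   0.122 ]
 [ 0.436   0.0309  0.122 ]] [np.float64(0.1586471070080019), np.float64(0.3567711596521107), np.float64(0.15887574924745682), np.float64(0.3547085128967682)] ctr [ 0.5695 -0.1108  0.122 ]
top ((386.4500427246094, 236.3499755859375), (19.289892196655273, 48.699073791503906), 71.56504821777344) [[360.300048828125, 234.8999786376953], [406.50006103515625, 219.49998474121094], [412.60003662109375, 237.7999725341797], [366.4000244140625, 253.19996643066406]]
scene ((240.68017578125, 214.4663848876953), (17.154359817504883, 49.01245880126953), 34.438987731933594) [[219.7473602294922, 229.82675170898438], [247.4652862548828, 189.40475463867188], [261.61297607421875, 199.10601806640625], [233.8950653076172, 239.52801513671875]]
(528, 756, 3)
```

View pics/handle.png

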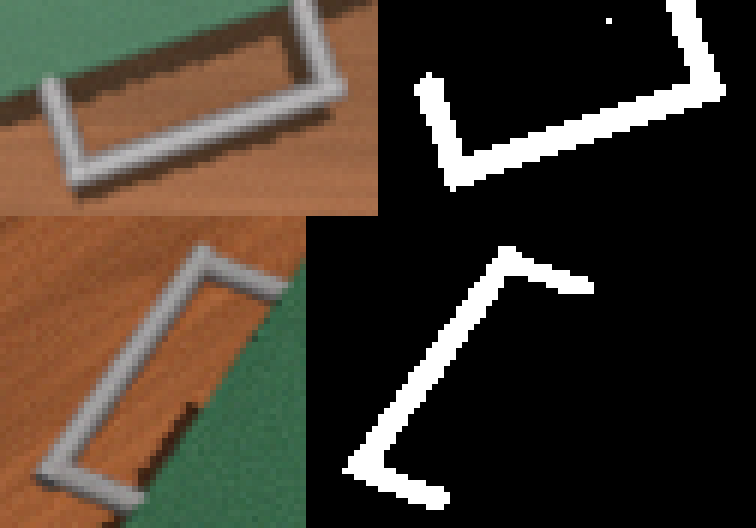

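The crops show the bar clearly. Its ends are at about (366.3,250.8) and (411.7,236.0) in the top view, matching (247.3,193.5) and (220.8,229.3) in the scene view.

Run:
```python
from h import *
T=capture('top');S=capture('scene')
L=tri(T,(366.3,250.8),S,(247.3,193.5));R=tri(T,(411.7,236.0),S,(220.8,229.3));print(L,R)
v=L[0]-R[0];print('len',np.linalg.norm(v),'yaw',np.degrees(np.arctan2(-v[0],v[1])))
h=(L[0]+R[0])/2;print('handle',h)
P=np.array([[.5857,.0834],[.7035,-.2534],[.5529,-.304],[.436,.0309]])
e=P[0]-P[1]+P[3]-P[2];yaw=np.arctan2(-e[0],e[1]);print('yaw lid',np.degrees(yaw))
X=np.array([np.cos(yaw),np.sin(yaw)]);c=P.mean(0)
hp=c-X*.122;print('handle from lid',hp,'hinge',c+X*.08,'h dist',(h[:2]-c)@X)
s=sense();print('move', (h-s['tcp_pos'])/.025)
y=np.array(s['ee_rot'])[:,1];print('tool y deg',np.degrees(np.arctan2(y[1],y[0])))
for n,b in(('till0',0),):pass
```

```text
(array([ 0.4338, -0.091 ,  0.1193]), np.float64(0.0012921299765513703)) (array([ 0.4767, -0.2119,  0.1248]), np.float64(1.1684808624808398e-05))
len 0.12842103476574115 yaw 19.50136997058361
handle [ 0.4552 -0.1514  0.1221]
yaw lid 19.26002435682122
handle from lid [ 0.4544 -0.151 ] hinge [ 0.645  -0.0844] h dist -0.12128790222686697
move [ 11.8156 -30.2174  -4.0054]
tool y deg -104.82752710469774
```

move_arm:
  targets: "0.7 -1 0 -0.4;0.7 -1 0 -0.4;0.7 -1 0 -0.4;0.7 -1 0 -0.4;0.7 -1 0 -0.4;0.7 -1 0 -0.4;0.7 -1 0 -0.4;0.7 -1 0 -0.4;0.7 -1 0 -0.4;0.7 -1 0 -0.4"
  gripper: 50

```text
time_s: 1.13
tcp_pos: [0.3355, 0.3528, 0.2227]
ee_rot: [[0.82, -0.572, 0.0], [-0.572, -0.82, 0.0], [-0.0, -0.0, -1.0]]
wrist_force: [-0.2, -0.2, 0.1]
gripper_width: 0.575
gripper_force: 0.0
```

move_arm:
  targets: "0.4 -1 0 -0.4;0.4 -1 0 -0.4;0.4 -1 0 -0.4;0.4 -1 0 -0.4;0.4 -1 0 -0.4;0.4 -1 0 -0.4;0.4 -1 0 -0.4;0.4 -1 0 -0.4;0.4 -1 0 -0.4;0.4 -1 0 -0.4"

```text
time_s: 1.97
tcp_pos: [0.4352, 0.1029, 0.2228]
ee_rot: [[0.575, -0.818, 0.0], [-0.818, -0.575, 0.0], [-0.0, -0.001, -1.0]]
wrist_force: [0.5, -0.4, -0.6]
gripper_width: 0.573
gripper_force: 0.0
```

move_arm:
  targets: "0 -1 0 -0.4;0 -1 0 -0.4;0 -1 0 -0.4;0 -1 0 -0.4;0 -1 0 -0.4;0 -1 0 -0.4;0 -1 0 -0.4;0 -1 0 -0.4;0 -1 0 0;0 -1 0 0"

```text
time_s: 2.8
tcp_pos: [0.4347, -0.147, 0.2227]
ee_rot: [[0.328, -0.945, 0.0], [-0.945, -0.328, 0.0], [0.0, -0.0, -1.0]]
wrist_force: [0.3, -0.1, -0.0]
gripper_width: 0.573
gripper_force: 0.0
```

move_arm:
  targets: "0.8 -0.16 0 0;0 0 -0.5 0;0 0 -0.7 0;0 0 -0.7 0;0 0 -0.7 0;0 0 -0.6 0;0 0 -0.6 0;0 0 -0.6 0;0 0 -0.5 0;0 0 0 0"
  gripper: 36

```text
time_s: 3.63
tcp_pos: [0.453, -0.1497, 0.0978]
ee_rot: [[0.328, -0.945, -0.005], [-0.945, -0.328, 0.001], [-0.002, 0.005, -1.0]]
wrist_force: [-0.6, -0.6, 0.4]
gripper_width: 0.417
gripper_force: 0.0
```

move_arm:
  targets: "0 0 0 0;0 0 0 0;0 0 0 0;0 0 0 0;0 0 0 0;0 0 0 0"
  gripper: 0

```text
time_s: 4.13
tcp_pos: [0.4557, -0.1498, 0.1008]
ee_rot: [[0.329, -0.944, 0.002], [-0.944, -0.329, -0.0], [0.001, -0.002, -1.0]]
wrist_force: [0.7, 1.4, 1.5]
gripper_width: 0.13
gripper_force: 30.0
```

Run:
```python
from h import *
cv2.imwrite('pics/w1.png',capture('wrist')['image'])
# lid arc
X=np.array([.944,.330]);p0=None
for d in range(0,101,5):
    t=np.radians(d);x=-.202*np.cos(t)+.006*np.sin(t);z=.202*np.sin(t)+.006*np.cos(t)
    q=np.array([X[0]*x,X[1]*x,z])
    if p0 is not None: print(d,np.round((q-p0)/.025,2))
    p0=q
```

```text
5 [0.05 0.02 0.7 ]
10 [0.11 0.04 0.7 ]
15 [0.16 0.06 0.68]
20 [0.22 0.08 0.67]
25 [0.27 0.1  0.64]
30 [0.32 0.11 0.62]
35 [0.37 0.13 0.58]
40 [0.42 0.15 0.55]
45 [0.46 0.16 0.51]
50 [0.5  0.18 0.46]
55 [0.54 0.19 0.41]
60 [0.57 0.2  0.36]
65 [0.6  0.21 0.31]
70 [0.62 0.22 0.25]
75 [0.64 0.22 0.19]
80 [0.65 0.23 0.13]
85 [0.66 0.23 0.07]
90 [0.67 0.23 0.01]
95 [ 0.66  0.23 -0.05]
100 [ 0.66  0.23 -0.11]
```

View pics/w1.png

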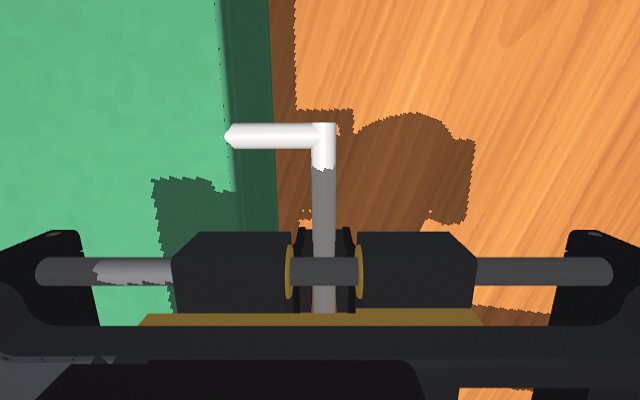

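The bar, vertical at column 325, is held squarely between the pads (opening about 11 mm). Now I'll follow the lid arc.

move_arm:
  targets: "0.03 0.01 0.35 0;0.03 0.01 0.35 0;0.11 0.04 0.7 0;0.16 0.06 0.68 0;0.22 0.08 0.67 0;0.27 0.1 0.64 0;0.32 0.11 0.62 0;0.37 0.13 0.58 0;0.42 0.15 0.55 0;0 0 0 0"

```text
time_s: 5.02
tcp_pos: [0.5024, -0.1332, 0.2312]
ee_rot: [[0.329, -0.944, -0.003], [-0.944, -0.329, -0.002], [0.001, 0.003, -1.0]]
wrist_force: [-3.8, -4.1, 2.5]
gripper_width: 0.125
gripper_force: 30.0
```

move_arm:
  targets: "0.46 0.16 0.51 0;0.5 0.18 0.46 0;0.54 0.19 0.41 0;0.57 0.2 0.36 0;0.6 0.21 0.31 0;0.62 0.22 0.25 0;0.64 0.22 0.19 0;0 0 0 0"

```text
time_s: 5.68
tcp_pos: [0.6029, -0.098, 0.2942]
ee_rot: [[0.33, -0.944, 0.003], [-0.944, -0.33, -0.002], [0.003, -0.002, -1.0]]
wrist_force: [-3.7, -0.4, 9.2]
gripper_width: 0.125
gripper_force: 30.0
```

move_arm:
  targets: "0.33 0.12 0.07 0;0.33 0.12 0.06 0;0.33 0.12 0.04 0;0.33 0.12 0.03 0;0.33 0.12 0.01 0;0.33 0.12 0 0;0.33 0.12 -0.02 0;0.33 0.12 -0.03 0;0 0 0 0"

```text
time_s: 6.43
tcp_pos: [0.6697, -0.0744, 0.296]
ee_rot: [[0.329, -0.944, 0.004], [-0.944, -0.329, -0.001], [0.003, -0.004, -1.0]]
wrist_force: [1.5, -3.0, 5.5]
gripper_width: 0.128
gripper_force: 30.0
```

move_arm:
  targets: "0.2 0.07 -0.03 0;0.2 0.07 -0.03 0;0.15 0.05 -0.03 0;0.1 0.03 -0.02 0;0 0 0 0;0 0 0 0"

```text
time_s: 6.93
tcp_pos: [0.685, -0.0689, 0.2929]
ee_rot: [[0.328, -0.945, 0.003], [-0.945, -0.328, -0.001], [0.002, -0.003, -1.0]]
wrist_force: [2.4, -3.2, 4.1]
gripper_width: 0.123
gripper_force: 30.0
```

move_arm:
  targets: "0.1 0.03 0 0;0 0 0 0;0 0 0 0;0 0 0 0"

```text
time_s: 7.27
tcp_pos: [0.6857, -0.0687, 0.2927]
ee_rot: [[0.328, -0.945, -0.001], [-0.945, -0.328, -0.001], [0.001, 0.001, -1.0]]
wrist_force: [-0.1, -4.3, 5.7]
gripper_width: 0.128
gripper_force: 30.0
```

move_arm:
  targets: "0 0 0 0;0 0 0 0;0 0 0 0;0 0 0 0;0 0 0.5 0;0 0 0.8 0;0 0 0.8 0;0 0 0.5 0"
  gripper: 36

```text
time_s: 7.93
tcp_pos: [0.6865, -0.0675, 0.3586]
ee_rot: [[0.329, -0.944, 0.002], [-0.944, -0.329, 0.0], [0.0, -0.002, -1.0]]
wrist_force: [1.3, -0.1, 0.2]
gripper_width: 0.409
gripper_force: 0.0
```

Run:
```python
from h import *
for n in("scene","top"):cv2.imwrite(f'pics/{n}2.png',capture(n)['image'])
```

```text
(no output)
```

View pics/scene2.png

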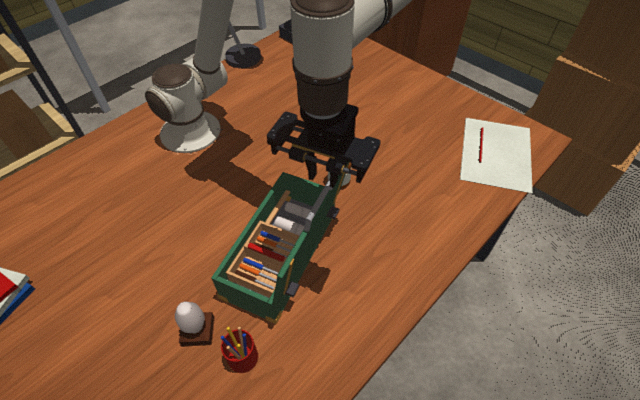

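View pics/top2.png

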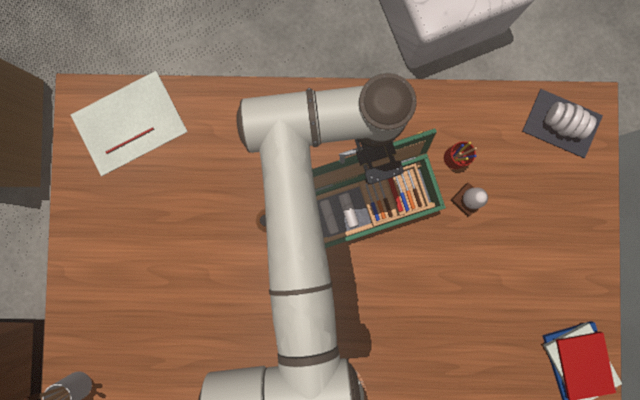

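The lid stands open on its stop. The till is near the right end, with its red strip at about (264,251) in the scene view and (397,190) in the top view, and nothing beside the chest has moved.

Run:
```python
from h import *
T=capture('top');S=capture('scene')
pts=[]
for c,b in((T,(370,165,425,215)),(S,(240,235,292,268))):
    H=cv2.cvtColor(c['image'],cv2.COLOR_BGR2HSV);m=cv2.inRange(H,(0,190,60),(4,255,255))|cv2.inRange(H,(174,170,60),(180,255,255))
    k=np.zeros_like(m);x0,y0,x1,y1=b;k[y0:y1,x0:x1]=m[y0:y1,x0:x1]
    q=max(cv2.findContours(k,0,1)[0],key=cv2.contourArea);r=cv2.minAreaRect(q);print(r,cv2.contourArea(q));pts.append(r[0])
    if len(pts): print(cv2.boxPoints(r).tolist())
g,e=tri(T,pts[0],S,pts[1]);print('grip',g,e)
C=np.array([.5695,-.1108]);X=np.array([.944,.330]);Y=np.array([-.330,.944])
d=g[:2]-C;print('chest coords',d@X,d@Y,'till approx',d@Y+.168-.085)
```

```text
Traceback (most recent call last):
ValueError: max() iterable argument is empty
```

Run:
```python
import cv2,numpy as np
a=cv2.imread('pics/top2.png')[150:222,345:425];b=cv2.imread('pics/scene2.png')[220:300,230:300]
o=np.vstack([cv2.copyMakeBorder(cv2.resize(i,None,fx=4,fy=4,interpolation=0),0,0,0,320-4*i.shape[1],0) for i in(a,b)]);cv2.imwrite('pics/s.png',o[:600])
for n,i,o in(('t',a,(345,150)),('s',b,(230,220))):
    f=i.astype(int);k=(f[...,2]>1.9*f[...,1])&(f[...,2]>1.9*f[...,0])&(f[...,2]>60);m=k.astype(np.uint8)
    nn,_,st,ce=cv2.connectedComponentsWithStats(m)
    for j in range(1,nn):
        if st[j,4]>12:print(n,st[j]+[*o,0,0,0],ce[j]+o,cv2.cvtColor(i,40)[_==j].mean(0))
```

```text
t [388 178  15  34 154] [395.27272727 194.95454545] [  2.43506494 166.94805195 121.09090909]
s [257 236  20  11  81] [266.01234568 241.07407407] [ 10.45679012 209.19753086 126.0617284 ]
s [248 242  37  20 244] [265.56147541 251.78688525] [  4.43852459 203.62295082 107.15983607]
s [239 264  21  11  89] [248.98876404 268.94382022] [ 10.6741573  213.97752809 192.19101124]
```

View pics/s.png

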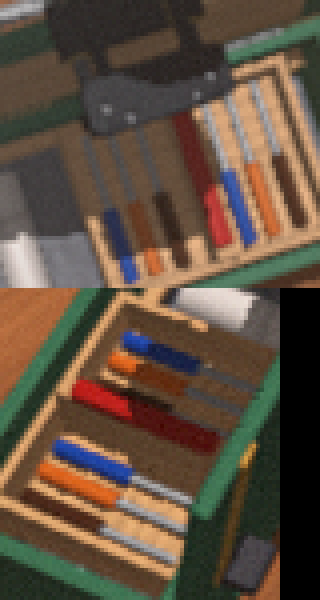

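The strip runs from (390,178) at the back to (399.3,211) at the front in the top view. In the scene view it runs from (249.5,245.5) at the front to (283.5,257.5).

Run:
```python
from h import *
T=capture('top');S=capture('scene')
C=np.array([.5695,-.1108]);X=np.array([.944,.330]);Y=np.array([-.330,.944])
a=tri(T,(398.8,210.5),S,(249,245.2));b=tri(T,(390,178.3),S,(283.3,257));m=plane(T,(395.27,194.95),.105)
for g in(a[0],b[0],m):
    d=g[:2]-C;print(g,'chest',d@X,d@Y)
m=plane(T,(395.27,194.95),.105)
yc=(m[:2]-C)@Y
for x,y,n in((-.03,yc-.045,'push start'),(-.03,.09-.007-.016,'push end?')):
    p=C+X*x+Y*y;print(n,p,(p-sense()['tcp_pos'][:2])/.025)
```

```text
[ 0.5449 -0.1827  0.0931] chest -0.046916210301431366 -0.05972296006555858
[ 0.6348 -0.1532  0.1051] chest 0.04765966511933714 -0.061615693213347644
[ 0.5882 -0.1693  0.105 ] chest -0.0016023872214759177 -0.06137386279514706
push start [ 0.5763 -0.2211] [-4.376  -6.1461]
push end? [ 0.5191 -0.0575] [-6.6645  0.4005]
```

Run:
```python
from h import *
S=capture('scene');T=capture('top');s=sense();t=np.array(s['tcp_pos']);print(t,s['joints'])
def proj(c,p):
    M=np.array(c['world_from_camera']);q=M[:3,:3].T@(p-M[:3,3]);return c['cx']-c['fx']*q[0]/q[2],c['cy']+c['fy']*q[1]/q[2]
for z in np.arange(0,.5,.04):print(round(z+t[2],2),np.round(proj(S,t+[0,0,z])),np.round(proj(T,t+[0,0,z])))
```

```text
[ 0.6858 -0.0677  0.3554] [  7.7613  26.2086  25.4585  -0.0267 -89.4131  11.4164]
0.36 [323. 181.] [367. 143.]
0.4 [322. 167.] [368. 140.]
0.44 [322. 152.] [370. 137.]
0.48 [322. 136.] [372. 133.]
0.52 [322. 119.] [374. 129.]
0.56 [322.  99.] [376. 124.]
0.6 [322.  78.] [379. 119.]
0.64 [322.  55.] [381. 114.]
0.68 [322.  29.] [385. 108.]
0.72 [322.   1.] [388. 101.]
0.76 [322. -31.] [392.  93.]
0.8 [322. -68.] [396.  84.]
0.84 [ 321. -109.] [401.  74.]
```

move_arm:
  targets: "-0.6 -0.8 0 0;-0.6 -0.8 0 0;-0.6 -0.8 0 0;-0.6 -0.8 0 0;-0.5 -0.8 0 0;-0.5 -0.8 0 0;-0.5 -0.7 0 0;-0.5 -0.65 0 0;0 0 -0.6 0;0 0 -0.9 0"
  gripper: 0

```text
time_s: 9.17
tcp_pos: [0.5762, -0.2231, 0.3215]
ee_rot: [[0.327, -0.945, 0.005], [-0.945, -0.327, -0.001], [0.003, -0.005, -1.0]]
wrist_force: [0.7, 0.6, 0.1]
gripper_width: 0.003
gripper_force: 0.0
```

move_arm:
  targets: "0 0 -0.9 0;0 0 -0.9 0;0 0 -0.9 0;0 0 -0.9 0;0 0 -0.9 0;0 0 -0.9 0;0 0 -0.7 0;0 0 0 0;0 0 0 0"

```text
time_s: 9.92
tcp_pos: [0.5755, -0.2216, 0.166]
ee_rot: [[0.329, -0.944, -0.003], [-0.944, -0.329, -0.0], [-0.001, 0.003, -1.0]]
wrist_force: [0.3, -0.7, -0.1]
gripper_width: 0.004
gripper_force: 0.0
```

Run:
```python
from h import *
cv2.imwrite('pics/scene3.png',capture('scene')['image'][0:400,100:500])
```

```text
(no output)
```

View pics/scene3.png

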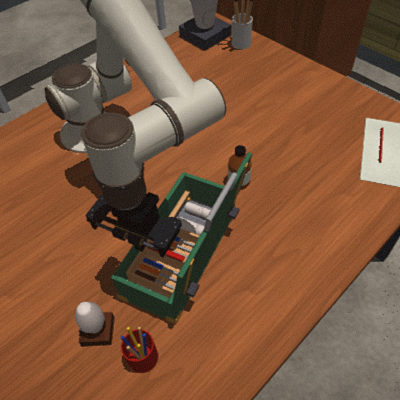

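The gripper is over the till's right half, the wrist clears the lid well, and the carving and tin are untouched. Next I'll descend and push left.

move_arm:
  targets: "0 0 -0.8 0;0 0 -0.8 0;0 0 -0.8 0;0 0 -0.7 0;0 0 0 0;-0.165 0.47 0 0;-0.165 0.47 0 0;0 0 0 0"

```text
time_s: 10.63
tcp_pos: [0.5683, -0.1963, 0.0917]
ee_rot: [[0.33, -0.944, 0.003], [-0.944, -0.33, -0.0], [0.001, -0.003, -1.0]]
wrist_force: [-1.0, -0.1, 0.9]
gripper_width: 0.005
gripper_force: 0.0
```

move_arm:
  targets: "-0.13 0.38 0 0;-0.13 0.38 0 0;-0.13 0.38 0 0;-0.13 0.38 0 0;-0.13 0.38 0 0;-0.13 0.38 0 0;0 0 0 0"

```text
time_s: 11.22
tcp_pos: [0.547, -0.1389, 0.0892]
ee_rot: [[0.33, -0.944, -0.002], [-0.944, -0.33, 0.001], [-0.002, 0.001, -1.0]]
wrist_force: [0.1, 0.1, 0.0]
gripper_width: 0.006
gripper_force: 0.0
```

move_arm:
  targets: "-0.13 0.38 0 0;-0.13 0.38 0 0;-0.13 0.38 0 0;-0.13 0.38 0 0;-0.13 0.38 0 0;-0.13 0.38 0 0;-0.1 0.28 0 0;-0.07 0.19 0 0;0 0 0 0"

```text
time_s: 11.97
tcp_pos: [0.5245, -0.071, 0.0895]
ee_rot: [[0.329, -0.944, 0.0], [-0.944, -0.329, 0.001], [-0.001, -0.001, -1.0]]
wrist_force: [0.6, -0.8, 0.3]
gripper_width: 0.01
gripper_force: 0.0
```

move_arm:
  targets: "-0.05 0.14 0 0;-0.05 0.14 0 0;-0.03 0.1 0 0;0 0 0 0;0 0 0 0"

```text
time_s: 12.38
tcp_pos: [0.5215, -0.0625, 0.0896]
ee_rot: [[0.328, -0.945, 0.0], [-0.945, -0.328, 0.0], [-0.0, -0.0, -1.0]]
wrist_force: [-0.5, -0.5, 0.6]
gripper_width: 0.003
gripper_force: 0.0
```

move_arm:
  targets: "-0.03 0.09 0 0;-0.03 0.09 0 0;0 0 0 0;0 0 0 0"

```text
time_s: 12.72
tcp_pos: [0.5209, -0.0607, 0.0897]
ee_rot: [[0.329, -0.944, 0.001], [-0.944, -0.329, -0.003], [0.004, -0.0, -1.0]]
wrist_force: [4.1, -11.6, -3.1]
gripper_width: 0.006
gripper_force: 6.4
```

move_arm:
  targets: "-0.03 0.09 0 0;0 0 0 0;0 0 0 0"

```text
time_s: 12.97
tcp_pos: [0.5208, -0.0605, 0.0897]
ee_rot: [[0.329, -0.944, 0.002], [-0.944, -0.329, -0.006], [0.007, -0.0, -1.0]]
wrist_force: [7.5, -21.2, -6.4]
gripper_width: 0.006
gripper_force: 11.6
```

Firm contact at the expected end position. I'll back off, lift clear and look.

move_arm:
  targets: "0.06 -0.18 0 0;0.12 -0.35 0 0;0.12 -0.35 0 0;0 0 0.7 0;0 0 0.9 0;0 0 0.9 0;0 0 0.9 0;0 0 0.9 0;0 0 0.7 0;0 0 0 0"

```text
time_s: 13.8
tcp_pos: [0.5292, -0.0782, 0.219]
ee_rot: [[0.329, -0.944, 0.009], [-0.944, -0.329, 0.0], [0.003, -0.009, -1.0]]
wrist_force: [0.1, -0.1, 0.5]
gripper_width: 0.003
gripper_force: 0.0
```

move_arm:
  targets: "-0.8 -0.2 0.9 0;-0.8 -0.2 0.9 0;-0.8 -0.2 0.9 0;-0.8 -0.2 0.9 0;0 0 0 0;0 0 0 0"

```text
time_s: 14.3
tcp_pos: [0.4465, -0.0981, 0.3056]
ee_rot: [[0.328, -0.945, 0.003], [-0.945, -0.328, 0.001], [0.0, -0.004, -1.0]]
wrist_force: [0.1, 0.1, -0.9]
gripper_width: 0.004
gripper_force: 0.0
```

Run:
```python
from h import *
a=capture('scene')['image'][130:400,130:370];b=capture('top')['image'][120:300,230:500]
o=np.hstack([cv2.resize(a,(400,450)),cv2.copyMakeBorder(cv2.resize(b,(400,267)),0,183,0,0,0)]);cv2.imwrite('pics/f.png',o)
```

```text
(no output)
```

View pics/f.png

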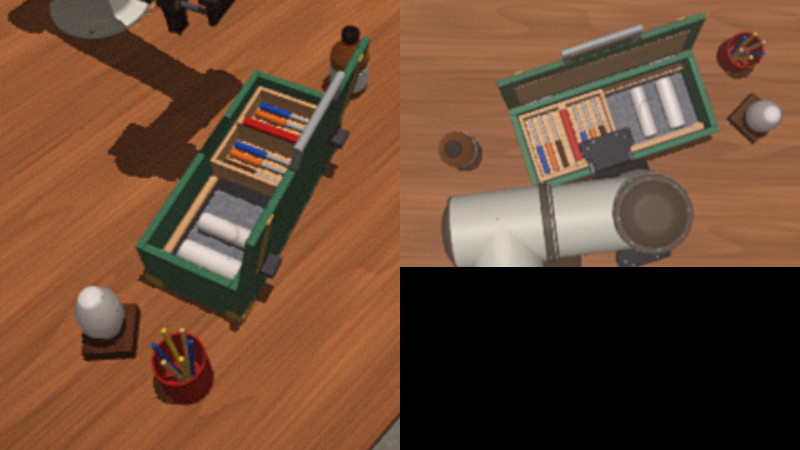

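The lid is fully back and the till is against the left end, with the marble samples exposed. The bystanders are where they stood and the robot is clear of everything.

```bash
python3 -c "
from station import *
print(finish_job())"
```

```text
the job is handed in; nothing more can be done
None
```

The job is handed in, with no verdict returned: the lid rests open on its stop, the till is at its left end with the marble samples uncovered, and the carving, bottle and tin stand where they were.

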